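# Wedge the shed cupboard door shut

### The job

The latch of the little bench-top cupboard is gone: push its door shut, then slide the oak wedge, thin end first and flat on the bench, under the half of the door away from the hinges, and tap or press it in a little at a time until it jams the door tight. Stop as soon as it is firmly jammed, because forcing it would tear the hinges off, then let go; leave the other things on the bench where they are.

Things in the scene. Friction and masses are not known exactly. Their poses are not given: they have to be found in the camera images.
- cupboard: Plywood cupboard fixed to the bench, 160 deep (its x) x 240 wide (its y) x 200 mm high, on four 30 mm high corner feet (25 x 22 mm), clear underneath between them. Origin at bench level under its centre; its front faces its own -x (towards the robot), z up, yaw within 0.22 rad. Its door starts 0.3 to 0.6 rad open.
- door (a joint): Angle of the plank door in rad: 0 is shut, against its stop; it grows as the door swings out to the robot. Stays where left (about 0.06 N m of friction). 220 wide, 15 thick, top about 190 mm above the bench. The gap under its lower edge is 9.5 to 15.5 mm, differs every time and is not measured: only feel or sight tells how far the wedge goes in.
- door_hinge (a point): Point on the door's upright hinge axis, 110 mm above the bench, in the plane of the door's flat front face (x = -95, y = +110 mm of the cupboard). Axes as the cupboard's. The shut door's front face lies at x = -95 mm of the cupboard and runs from here to its free edge at y = -110 mm.
- wedge_spot (a point): Point on the bench under the front face of the shut door, 60 mm in from the free edge (x = -95, y = -50 mm of the cupboard): a good line for the middle of the wedge, which must end up 0 to 100 mm from the cupboard's centre line on the side away from the hinges. Axes as the cupboard's: push the wedge along +x.
- wedge: Loose oak wedge, 150 mm long (its x), 36 wide (its y), flat underneath, top sloping evenly from 6 mm high at the thin end (x = +75 mm) to 27 mm at the thick end (x = -75 mm); about 0.1 kg, friction about 0.6. Origin at the centre of its underside. Starts left or right in front of the cupboard, thin end away from the robot, yaw within 0.35 rad.
- wedge_grip (a point): On the wedge's middle line, 20 mm from its thick end and 21 mm above the bench, axes as the wedge's: best place to grip it, across its width, so that the hand stays clear of the door. The wedge slides 25 to 69 mm in under the shut door before it meets the door's lower edge.
- wedge_tip (a point): Middle of the wedge's thin edge, on the bench. Once the wedge meets the door, the push needed rises by some 3 to 4 N per mm. Well jammed: at a push of about 15 to 20 N the door bears on it with 8 to 12 N, and goes on doing so when it is let go; under 6 N is loose. The hinges give way when wedge and door press on each other with over 20 N (a push of about 30 N).
- batten: Bystander: loose plain oak batten, 150 x 36 x 22 mm, the same height all along (no taper), on the side where the wedge is not. Origin under its centre, x along it.
- socket_wrench: Bystander: steel socket wrench lying about across the robot's front (its x along it, 185 mm long), 50 mm high at the head, origin on the bench.
- plant_pot: Bystander: white ceramic plant pot, 100 mm across, 95 mm high, right of the cupboard, origin under its centre.
- dibber: Bystander: green plastic dibber lying along its x, 220 mm long, 28 mm thick with a 90 mm cross handle, at the left, origin on the bench below its middle.
- pump: Bystander: small aluminium bicycle pump lying along its x, 230 mm long, 26 mm thick, at the right, origin on the bench below its middle.
- screw_jar: Bystander: glass jar with a steel cap, 64 mm across, 85 mm high, left of the cupboard, origin under its centre.

How it is judged:
On the way, in this order (a step that is already met when the one before it is completed fails the run):
1. the door is shut (value of joint door below 0.03 rad), for 0.2 s.
2. with the door still shut, the wedge is in under the half away from the hinges and the door bears on it with more than 6 N (value of joint door below 0.03 rad and y of wedge in the frame of cupboard between -0.1 and 0 m and x of wedge in the frame of cupboard between -0.155 and -0.08 m and angle between wedge's own z axis and vertical below 0.07 rad and contact force between wedge and door above 6 N), for 0.3 s.
At the end, for the whole second after the job is handed in: Door shut (within 0.03 rad); wedge flat on the bench (0.07 rad), let go, at rest, its middle line 0 to 100 mm from the cupboard's centre line on the free side, its thin end 15 to 90 mm behind the door's front face; the door bears on it with more than 6 N (all of step 2 and linear speed of wedge below 0.01 m/s); the robot touches nothing.
It fails at once if wedge and door press on each other with more than 20 N (contact force between wedge and door above 20 N).
It fails at once if a bystander is moved by more than 30 mm (distance of any of batten, socket_wrench, plant_pot, dibber, pump, screw_jar from where it was at the start of the episode above 0.03 m).
It also fails if it takes over 59 s, if anything falls off the work surface, if the arm or the gripper's body presses on something with over 40 N, if the wrist force passes 120 N, or if a joint passes its speed limit or range.

### The arm

A 6-joint arm with a two-finger parallel gripper is mounted at the origin on the work surface. World frame = base frame: x ahead of the robot, y to its left, z up, the work surface at z = 0. Lengths are in m, angles in rad, forces in N, time in s.
With the tool pointing down it reaches from about 0.3 to 0.775 m from the base axis. Payload 14.6 kg.
Tool frame: the origin (TCP) lies on the centre line of the jaws, within the pads' length; the fingertips stand 14 mm ahead of it and the grasp point (between the pads) lies 5 mm behind it; x points along the fingers, y is the direction in which the jaws open and shut, and the axes are right-handed (so a half turn about x gives the same grasp; the last joint's range is limited). The gripper opens to 94 mm and grips with 3 to 60 N. Pads are 16 mm wide; open, the fingers measure 119 mm over their backs; the gripper's body (75 mm by 177 mm) begins 78 mm behind the grasp point.
Start: joints at [-1.235, 0.3, 1.521, -0, 1.321, -0.067], TCP at [0.216, -0.506, 0.219] pointing down, gripper open.
Joint ranges: [-3.03, 3.03], [-0.79, 2.21], [0.23, 2.52], [-1.04, 4.18], [0, 3.07], [-2.55, 2.55]. Speed limits (rad/s): [2.22, 2.22, 2.57, 3.14, 3.14, 3.14].

### API

Orientations are given as [roll, pitch, yaw] about the fixed x, y, z axes, in that order (R = Rz(yaw) Ry(pitch) Rx(roll)).
In Python, from station import * gives the robot as it stands. The module is installed in compiled form; this text tells all that it offers.
- The arm moves only by the shell command python3 -m handwheel 'ROWS' [FORCE]. ROWS is JSON, a list of rows, each a list of 3 entries, a list of its own where there are three numbers: the shift along the tool's x, y, z in mm, then the turn about the tool's x in rad, then the gripper command: -1 is fully open, 1 is shut, values between are in proportion. In form: [[[dx, dy, dz], spin, gripper], ...]. A call has exactly 5 rows; each row is the pose to reach, as a shift and turn from the pose measured when the call began, along the tool's axes at that moment; what a row does not reach only later rows make up. A row lasts 1/10 s, in which the tool goes at most 50 mm and 8.59 degrees, less where a joint would pass 70% of its speed; a pose out of reach is approached as far as the arm can. A call with a gripper value outside its range is refused whole. The fingers move at their own pace and stop on an object; FORCE is the grip in N (left out, the last holds). Time passes only in rows, so rows that repeat a pose let the fingers close, or fill a call up. It gives the time, the measured TCP pose, the force and the opening at its end, in the units of the state.
- get_obs(): the state, without advancing time (a new reading comes with each control period).
- camera(name): name is "scene" or "top"; returns (picture, depth): 384x512x3 uint8, blue, green, red; 384x512 float32, m along the optical axis (not along the pixel's ray), 0 where there is no reading.
- camera_info(name): a dict with "fx", "fy", "cx", "cy" (pixels), "extrinsics" (4x4, takes a point from camera to world coordinates). Camera axes: x right, y down, z forward; pixel columns grow to the right and rows downward; lengths in m; the calibration is good to about 2 mm. A picture is of the moment at which its call begins. camera_info takes no time and is no camera call.
- hand_in(): hands the job in, once; it reports no verdict.
The state is a dict: "time_s": time; "qpos": joint angles; "joint_vel": joint speeds; "tau": joint torques, N m; "ee_pos": TCP position; "eef_rot": TCP orientation; "force": force on the tool from outside, world axes, zero at the start; "moment": the same for the moment, N m; "grip_width": finger opening in m.
Only numpy, scipy, OpenCV 4.12 (cv2) and the standard library are available. Lean on these libraries where they do the work, as an engineer would, in place of code of your own. Each camera call takes 0.05 s, during which the arm holds its last target. There are 200 camera calls.

## Working session

There is one attempt and no reset: what is moved stays moved. The work goes in short steps, Python scripts to look and compute and a shell command to move; the robot and the scene stay as the last step left them, time stands still between calls to the robot, and variables do not carry over. Pictures are saved under pics/ and viewed, about 8 in all and at most 12, crops included, and the job is handed in when it is done.

```bash
mkdir -p pics; cat > h.py <<'E'
from station import *
import numpy as np, cv2
from scipy.spatial.transform import Rotation as R
def cloud(n):
    p,d=camera(n); c=camera_info(n); v,u=np.mgrid[:384,:512]
    P=np.stack([(u-c['cx'])/c['fx']*d,(v-c['cy'])/c['fy']*d,d],-1)
    E=np.array(c['extrinsics']); W=P@E[:3,:3].T+E[:3,3]; W[d==0]=np.nan
    return p,W
def tool():
    o=get_obs(); return np.array(o['ee_pos']),R.from_euler('xyz',o['eef_rot'])
E
python3 - <<'E'
from h import *
for n in('scene','top'):
    p,W=cloud(n); cv2.imwrite(f'pics/{n}0.png',p); np.save(f'{n}0.npy',W); cv2.imwrite(f'{n}0.png',p)
    c=camera_info(n);print(n,c['fx'],np.round(c['extrinsics'],3).tolist())
o=get_obs();print(o)
p,r=tool();print(r.as_matrix().round(3))
E
```

```text
scene 352.17623688569313 [[-0.868, 0.314, -0.385, 0.982], [0.497, 0.575, -0.65, 0.72], [0.017, -0.755, -0.655, 0.838], [0.0, 0.0, 0.0, 1.0]]
top 363.325652628948 [[0.019, -0.98, 0.196, 0.361], [-1.0, -0.021, -0.009, -0.015], [0.013, -0.196, -0.981, 1.079], [0.0, 0.0, 0.0, 1.0]]
{'time_s': 0.1, 'qpos': array([-1.23461680e+00,  3.00457799e-01,  1.52151147e+00,  2.09797789e-05,
        1.32070983e+00, -6.65923654e-02]), 'joint_vel': array([-6.15032394e-06, -1.56315552e-03, -3.40305988e-03,  7.66334322e-05,
        8.35470017e-05,  1.71849266e-03]), 'tau': array([ 6.24011627e-04, -5.32642436e+01, -3.53285766e+01,  7.09484727e-02,
        2.34511297e-02, -5.03121760e-05]), 'ee_pos': array([ 0.21551643, -0.50577646,  0.21892307]), 'eef_rot': array([-1.65609098,  1.56970969,  1.88826836]), 'force': array([-0.1327494 , -0.24831002, -1.1235863 ]), 'moment': array([0.01674712, 0.02902932, 0.00369532]), 'grip_width': 0.0938712934397316}
[[-0.     0.392 -0.92 ]
 [ 0.001 -0.92  -0.392]
 [-1.    -0.001 -0.   ]]
```

View pics/top0.png

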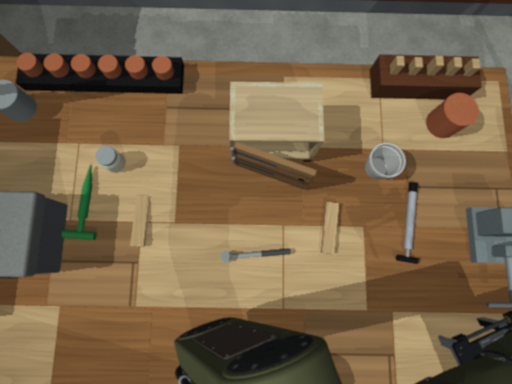

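View pics/scene0.png

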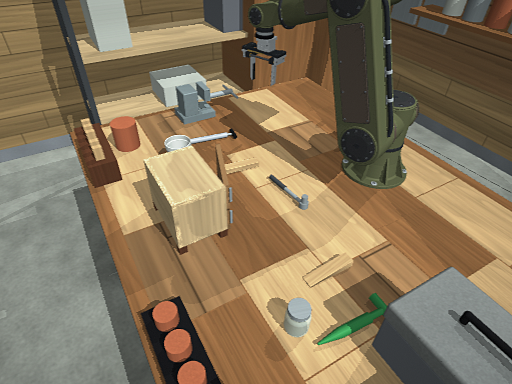

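The top view shows the cupboard at about (277,115) and its door swung open from (235,150) to (312,180). There are two oak sticks, at (139,220) and (331,228). Next I measure their heights and the cupboard and door poses.

```bash
python3 - <<'E'
from h import *
W=np.load('top0.npy'); p=cv2.imread('top0.png')
def fit(m):
    m=m.astype(np.uint8); n,l,s,_=cv2.connectedComponentsWithStats(m)
    return l,s
z=W[...,2]
# cupboard top
def rect(name,m):
    P=W[m][:,:2].astype(np.float32); r=cv2.minAreaRect(P*1000); print(name,len(P),np.round(r[0],1),np.round(r[1],1),round(r[2],2),'z',np.percentile(z[m],[5,50,95]).round(4))
    return P
v,u=np.mgrid[:384,:512]
c=(abs(z-.2)<.006)&(u>220)&(u<335)&(v<150); rect('cup',cv2.erode(c.astype(np.uint8),np.ones((1,1)))>0)
d=(abs(z-.19)<.008)&(u>225)&(u<325)&(v>135)&(v<190)&~c; P=rect('door',d)
print('door line',cv2.fitLine(P,cv2.DIST_HUBER,0,.01,.01).ravel())
for nm,(a,b,e,f) in dict(L=(120,160,185,255),Rr=(312,350,193,262)).items():
    box=(u>a)&(u<b)&(v>e)&(v<f); m=box&(z>.004)
    P=rect(nm,m)
    Q=W[m]; cx=Q[:,0]; 
    for lo in np.arange(cx.min(),cx.max(),.02):
        s=(cx>=lo)&(cx<lo+.02); print(round(lo,3),Q[s].mean(0).round(4) if s.any() else '')
for nm,(a,b,e,f) in dict(wr=(215,297,240,268),jar=(92,130,140,175),dib=(60,105,160,245),pot=(362,410,138,182),pump=(390,425,178,268)).items():
    m=(u>a)&(u<b)&(v>e)&(v<f)&(z>.008); rect(nm,m)
E
```

```text
cup 5516 [732.3 -83.4] [184.1 239.9] 0.76 z [0.1987 0.2015 0.2041]
door 639 [646.8 -80.6] [232.2  93.1] 76.84 z [0.1857 0.1926 0.1954]
door line [ 0.32895154  0.9443468   0.6127262  -0.09237544]
L 909 [476.  300.7] [207.6 112.5] 4.92 z [0.0043 0.0139 0.0274]
0.374 [0.383  0.296  0.0049]
0.394 [0.4057 0.2986 0.0221]
0.414 [0.4239 0.2985 0.0197]
0.434 [0.4434 0.2989 0.018 ]
0.454 [0.4638 0.2996 0.0158]
0.474 [0.4841 0.2996 0.0141]
0.494 [0.5042 0.2969 0.0119]
0.514 [0.5243 0.3008 0.0094]
0.534 [0.5431 0.3056 0.0069]
0.554 [0.5641 0.3071 0.0051]
0.574 [0.5753 0.325  0.0044]
Rr 1011 [ 465.2 -265.2] [109.3 201.5] 89.32 z [0.0043 0.0218 0.026 ]
0.365 [ 0.3751 -0.2584  0.0049]
0.385 [ 0.3961 -0.2546  0.0191]
0.405 [ 0.4146 -0.2516  0.0181]
0.425 [ 0.4348 -0.257   0.0185]
0.445 [ 0.4541 -0.2556  0.0186]
0.465 [ 0.4749 -0.2578  0.0186]
0.485 [ 0.4951 -0.263   0.0191]
0.505 [ 0.5154 -0.2619  0.0194]
0.525 [ 0.5329 -0.2648  0.0152]
0.545 [ 0.5555 -0.2679  0.005 ]
0.565 [ 0.5653 -0.3184  0.0041]
wr 437 [385.3 -38.6] [ 41.2 210.2] 3.48 z [0.0172 0.0226 0.0506]
jar 572 [646.6 390.3] [63.  64.2] 64.14 z [0.0195 0.0832 0.0882]
dib 1014 [516.  465.9] [112.2 248.9] 80.08 z [0.013  0.0241 0.0346]
pot 987 [ 672.7 -411.4] [100.4 147.4] 75.81 z [0.0098 0.0645 0.097 ]
pump 738 [ 486.7 -489.4] [ 78.2 240.4] 79.71 z [0.0133 0.0231 0.0281]
```

The left stick tapers from 27 to 6 mm, so it is the wedge; the right one is the flat batten. I'll refine these fits.

```bash
python3 - <<'E'
from h import *
W=np.load('top0.npy'); p=cv2.imread('top0.png'); z=W[...,2]; v,u=np.mgrid[:384,:512]
# cupboard top: left/right/back edges
m=(z>.1965)&(z<.207)&(u>222)&(u<332)&(v<152); m=cv2.morphologyEx(m.astype(np.uint8),cv2.MORPH_OPEN,np.ones((3,3)))>0
n,l,s,_=cv2.connectedComponentsWithStats(m.astype(np.uint8)); m=l==1+np.argmax(s[1:,4])
P=(W[m][:,:2]*1000).astype(np.float32); r=cv2.minAreaRect(P); print(r)
# back & front edges
b=[];f=[]
for y in np.arange(-190,25,8):
    q=P[abs(P[:,1]-y)<5]; b.append((y,q[:,0].max())); f.append((y,q[:,0].min()))
b=np.array(b);f=np.array(f); print('back',np.polyfit(*b.T,1),'front',np.polyfit(*f.T,1)); print(np.round(f[::3]),np.round(b[::3]))
a=[]
for x in np.arange(660,800,8):
    q=P[abs(P[:,0]-x)<5]; a.append((x,q[:,1].min(),q[:,1].max()))
a=np.array(a);print(np.round(a[::3])); print('sides',np.polyfit(a[:,0],a[:,1],1),np.polyfit(a[:,0],a[:,2],1))
m=(z>.011)&(z<.032)&(u>120)&(u<160)&(v>185)&(v<255)
m=cv2.morphologyEx(m.astype(np.uint8),cv2.MORPH_OPEN,np.ones((3,3)))>0
P=(W[m]*1000).astype(np.float32); print('wedge',cv2.minAreaRect(P[:,:2]))
h=[]
for x in range(408,500,6):
    q=P[abs(P[:,0]-x)<4]; h.append((x,np.percentile(q[:,1],3),np.percentile(q[:,1],97)))
h=np.array(h);print(np.polyfit(h[:,0],h[:,1],1),np.polyfit(h[:,0],h[:,2],1),'xmin',np.percentile(P[:,0],[0,1,3]))
c=np.polyfit(h[:,0],h[:,1:].mean(1),1);print('mid',c,np.polyval(c,[400,475]))
A=np.hstack([cv2.resize(p[180:260,105:175],None,fx=5,fy=5),cv2.resize(p[70:200,220:335],None,fx=3.4,fy=3.077)])
cv2.imwrite('pics/crop1.png',A);print(A.shape)
E
```

```text
((743.2296142578125, -83.36747741699219), (162.10777282714844, 239.95799255371094), 0.6654001474380493)
back [-1.29112831e-02  8.21572373e+02] front [-1.68005369e-02  6.61351683e+02]
[[-190.  665.]
 [-166.  665.]
 [-142.  663.]
 [-118.  663.]
 [ -94.  662.]
 [ -70.  662.]
 [ -46.  662.]
 [ -22.  662.]
 [   2.  662.]] [[-190.  823.]
 [-166.  822.]
 [-142.  825.]
 [-118.  824.]
 [ -94.  824.]
 [ -70.  823.]
 [ -46.  822.]
 [ -22.  822.]
 [   2.  820.]]
[[ 660. -200.   35.]
 [ 684. -204.   36.]
 [ 708. -202.   34.]
 [ 732. -202.   34.]
 [ 756. -203.   35.]
 [ 780. -201.   36.]]
sides [ 1.27962780e-02 -2.11692109e+02] [6.18227692e-03 3.07441568e+01]Traceback (most recent call last):
  File "<stdin>", line 18, in <module>
cv2.error: OpenCV(4.12.0) /io/opencv/modules/imgproc/src/convhull.cpp:143: error: (-215:Assertion failed) total >= 0 && (depth == CV_32F || depth == CV_32S) in function 'convexHull'
```

```bash
python3 - <<'E'
from h import *
W=np.load('top0.npy'); p=cv2.imread('top0.png'); z=W[...,2]; v,u=np.mgrid[:384,:512]
m=(z>.011)&(z<.032)&(u>120)&(u<160)&(v>185)&(v<255)
m=cv2.morphologyEx(m.astype(np.uint8),cv2.MORPH_OPEN,np.ones((3,3)))>0
P=np.ascontiguousarray((W[m]*1000).astype(np.float32)); print('wedge',cv2.minAreaRect(np.ascontiguousarray(P[:,:2])))
h=[]
for x in range(408,490,6):
    q=P[abs(P[:,0]-x)<4]; h.append((x,np.percentile(q[:,1],3),np.percentile(q[:,1],97)))
h=np.array(h);print(h.round()[::3].tolist(),np.polyfit(h[:,0],h[:,1],1),np.polyfit(h[:,0],h[:,2],1),'xmin',np.percentile(P[:,0],[0,1,3]))
c=np.polyfit(h[:,0],h[:,1:].mean(1),1);print('mid',c,np.polyval(c,[400,475]))
k=camera_info('top');E=np.linalg.inv(np.array(k['extrinsics']))
A=cv2.resize(p[180:260,105:175],None,fx=5,fy=5)
cv2.imwrite('pics/crop1.png',np.hstack([A,cv2.resize(p[70:200,220:335],(354,400))]))
# door
m=(abs(z-.19)<.009)&(u>228)&(u<322)&(v>140)&(v<190)&(W[...,0]<.655)
P=np.ascontiguousarray(W[m][:,:2].astype(np.float32)*1000);print(cv2.minAreaRect(P),P[P[:,1].argmin()],P[P[:,0].argmin()])
E
```

```text
wedge ((454.01470947265625, 300.3063659667969), (37.113807678222656, 109.26386260986328), 89.53358459472656)
[[408.0, 283.0, 317.0], [426.0, 282.0, 317.0], [444.0, 283.0, 316.0], [462.0, 283.0, 317.0], [480.0, 283.0, 318.0]] [9.19070960e-04 2.82306942e+02] [-3.51674286e-03  3.18510604e+02] xmin [399.51605225 399.74360229 402.30527222]
mid [-1.29883595e-03  3.00408773e+02] [299.88923895 299.79182626]
((618.1846313476562, -77.39244842529297), (226.00389099121094, 20.78927993774414), 72.54488372802734) [ 588.90405 -185.9827 ] [ 575.2252  -182.22557]
```

View pics/crop1.png

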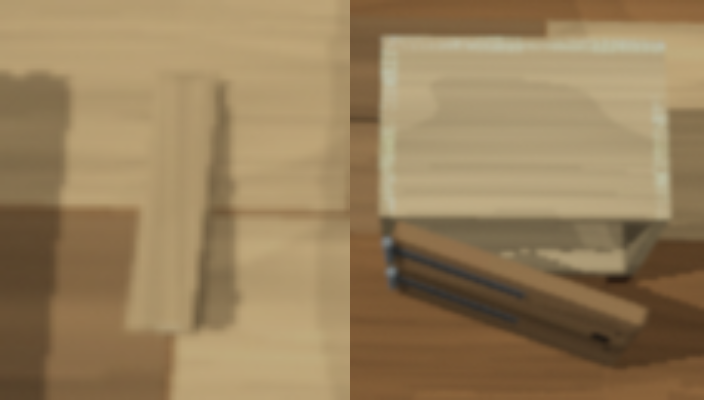

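The crops show the wedge from (190,75) at its thin end to (160,330) at its thick end, roughly along world x. The door is open about 0.32 rad. The cupboard is at (743,-83) mm with yaw about 0.012. I'll shut the door first, with closed fingers held high.

```bash
python3 - <<'E'
from h import *
k=camera_info('top');E=np.array(k['extrinsics'])
for u,v,z in[(130,246,.027),(144,246,.027),(137,195,.006),(148.4,195,.006)]:
    d=E[:3,:3]@[(u-k['cx'])/k['fx'],(v-k['cy'])/k['fy'],1]; o=E[:3,3]; print((o+d*(z-o[2])/d[2]).round(4))
E
R='[[79,-207,-397],0.4,1]'; python3 -m handwheel '[[[79,-207,-397],0.4,1],[[79,-207,-397],0.4,1],[[79,-207,-397],0.4,1],[[79,-207,-397],0.4,1],[[79,-207,-397],0.4,1]]' 10
```

```text
[0.3967 0.3168 0.027 ]
[0.3975 0.2771 0.027 ]
[0.5484 0.3152 0.006 ]
[0.5491 0.2813 0.006 ]
time_s: 0.6
ee_pos: [0.3691, -0.3182, 0.1764]
eef_rot: [-1.181, 1.57, 1.963]
force: [-0.5, -0.1, 0.9]
grip_width: 0.0576
```

```bash
cat >> h.py <<'E'
def go(x,y,z):
    p,r=tool(); M=r.as_matrix(); print('pos',p.round(4),'y',M[:,1].round(3),'z',M[:,2].round(3),'shift mm',(M.T@(np.array([x,y,z])-p)*1000).round(1))
E
python3 -c "
from h import *
go(.5,-.16,.14)"
```

```text
pos [ 0.3691 -0.3182  0.1764] y [ 0.002 -1.    -0.001] z [-1.    -0.002  0.   ] shift mm [  36.5 -157.8 -131.3]
```

```bash
python3 -m handwheel '[[[36,-158,-100],0,1],[[36,-158,-100],0,1],[[36,-158,-131],0,1],[[36,-158,-131],0,1],[[36,-158,-131],0,1]]' 10; python3 -m handwheel '[[[0,0,-30],0,1],[[0,0,-60],0,1],[[0,0,-85],0,1],[[0,0,-105],0,1],[[0,0,-120],0,1]]'
```

```text
time_s: 1.1
ee_pos: [0.5016, -0.1565, 0.1394]
eef_rot: [-0.921, 1.568, 2.226]
force: [0.2, -0.1, -0.6]
grip_width: 0.0177
time_s: 1.6
ee_pos: [0.6221, -0.1563, 0.1387]
eef_rot: [-0.718, 1.568, 2.429]
force: [-0.4, 0.1, -0.1]
grip_width: 0.0004
```

Shut face expected with TCP x ≈ 0.640; creep on, watching force.

```bash
python3 -m handwheel '[[[0,0,-5],0,1],[[0,0,-9],0,1],[[0,0,-12],0,1],[[0,0,-15],0,1],[[0,0,-15],0,1]]';python3 -m handwheel '[[[0,0,-1],0,1],[[0,0,-2],0,1],[[0,0,-3],0,1],[[0,0,-4],0,1],[[0,0,-4],0,1]]'
```

```text
time_s: 2.1
ee_pos: [0.6371, -0.1563, 0.1388]
eef_rot: [-0.752, 1.568, 2.395]
force: [-0.9, 1.2, 0.9]
grip_width: 0.0003
time_s: 2.6
ee_pos: [0.6394, -0.1563, 0.139]
eef_rot: [-0.359, 1.563, 2.788]
force: [-20.2, 1.7, 7.5]
grip_width: 0.0005
```

```bash
python3 -m handwheel '[[[0,0,30],0,1],[[0,0,60],0,1],[[0,-20,80],0,-1],[[0,-60,110],0,-1],[[0,-110,140],0,-1]]'; python3 - <<'E'
from h import *
p,W=cloud('top');z=W[...,2];v,u=np.mgrid[:384,:512]
m=(abs(z-.19)<.008)&(u>228)&(u<322)&(v>140)&(v<190)&(W[...,0]<.657)&(W[...,1]<.03)
P=np.ascontiguousarray(W[m][:,:2].astype(np.float32)*1000)
f=np.array([(y,np.percentile(P[abs(P[:,1]-y)<5,0],5)) for y in range(-180,15,10)]);print('door front',np.polyfit(*f.T,1).round(4))
cv2.imwrite('pics/t2.png',p);go(.4175,.299,.10)
E
```

```text
time_s: 3.1
ee_pos: [0.5017, -0.0536, 0.1401]
eef_rot: [-0.371, 1.564, 2.775]
force: [1.5, 1.9, 1.0]
grip_width: 0.0212
door front [-1.270000e-02  6.464343e+02]
pos [ 0.4987 -0.0486  0.1399] y [ 0.007 -1.    -0.004] z [-1.    -0.007  0.009] shift mm [  42.  -347.9   78.5]
```

View pics/t2.png

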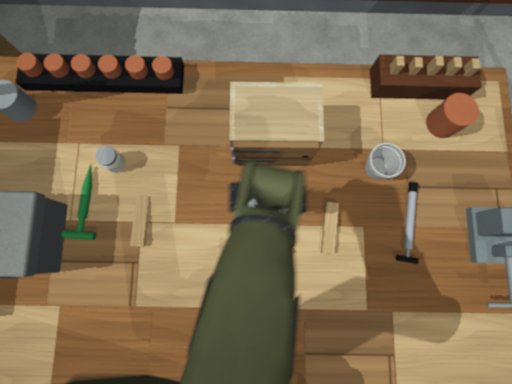

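The door is shut: its front face is parallel to the cupboard, and the hinge and free edge both lie along row ~155. Now to the wedge at (140,220).

```bash
python3 -m handwheel '[[[42,-348,78],0,-1],[[42,-348,78],0,-1],[[42,-348,78],0,-1],[[42,-348,78],0,-1],[[42,-348,78],0,-1]]'; python3 -m handwheel '[[[0,-110,20],0,-1],[[0,-110,20],0,-1],[[0,-110,20],0,-1],[[0,-110,20],0,-1],[[0,-110,20],0,-1]]'; python3 -c "
from h import *
go(.4175,.299,.017)"
```

```text
time_s: 3.65
ee_pos: [0.4443, 0.1893, 0.1129]
eef_rot: [-0.496, 1.562, 2.652]
force: [1.4, -0.7, -0.4]
grip_width: 0.0653
time_s: 4.15
ee_pos: [0.4238, 0.2984, 0.1135]
eef_rot: [-0.457, 1.562, 2.691]
force: [0.2, -0.4, -0.6]
grip_width: 0.0937
pos [0.4238 0.2984 0.1135] y [ 0.006 -1.    -0.004] z [-1.    -0.007  0.008] shift mm [96.5 -0.2  5.5]
```

```bash
python3 -m handwheel '[[[40,0,6],0,-1],[[70,0,6],0,-1],[[88,0,6],0,-1],[[95,0,6],0,-1],[[95,0,6],0,-1]]' ; python3 -m handwheel '[[[0,0,0],0,1],[[0,0,0],0,1],[[0,0,0],0,1],[[0,0,0],0,1],[[0,0,0],0,1]]' 25;python3 -m handwheel '[[[0,0,0],0,1],[[0,0,0],0,1],[[0,0,0],0,1],[[0,0,0],0,1],[[0,0,0],0,1]]'
```

```text
time_s: 4.65
ee_pos: [0.4173, 0.2976, 0.0182]
eef_rot: [-0.363, 1.561, 2.784]
force: [0.4, -0.1, 0.1]
grip_width: 0.0941
time_s: 5.15
ee_pos: [0.4173, 0.2977, 0.0185]
eef_rot: [-0.396, 1.561, 2.751]
force: [-0.1, 0.5, -0.7]
grip_width: 0.0577
time_s: 5.65
ee_pos: [0.4173, 0.2978, 0.0185]
eef_rot: [-0.413, 1.561, 2.733]
force: [-0.1, 0.4, 0.8]
grip_width: 0.0358
```

```bash
python3 -m handwheel '[[[-40,0,0],0,1],[[-80,0,0],0,1],[[-80,40,-20],0,1],[[-80,85,-40],0,1],[[-80,135,-60],0,1]]'; python3 -m handwheel '[[[0,50,-10],0,1],[[0,100,-10],0,1],[[0,150,-10],0,1],[[0,200,-10],0,1],[[0,250,-10],0,1]]';python3 -c "
from h import *
go(.485,-.1366,.04)"
```

```text
time_s: 6.15
ee_pos: [0.4776, 0.165, 0.0977]
eef_rot: [-0.429, 1.562, 2.719]
force: [1.3, -0.1, -1.5]
grip_width: 0.0356
time_s: 6.65
ee_pos: [0.4887, -0.0846, 0.0966]
eef_rot: [-0.42, 1.561, 2.728]
force: [0.4, 0.6, -1.0]
grip_width: 0.0357
pos [ 0.4887 -0.0846  0.0966] y [ 0.006 -1.    -0.004] z [-1.    -0.006  0.009] shift mm [56.5 52.2  3.5]
```

```bash
python3 -m handwheel '[[[10,30,4],-0.006,1],[[20,52,4],-0.006,1],[[45,52,4],-0.006,1],[[66,52,4],-0.006,1],[[66,52,4],-0.006,1]]'; python3 -m handwheel '[[[4,0,0],0,1],[[8,0,0],0,1],[[11,0,0],0,1],[[11,0,0],0,1],[[11,0,0],0,1]]'; python3 - <<'E'
from h import *
p,W=cloud('top'); s,_=cloud('scene'); print(get_obs()['force'].round(2)); go(.51,-.1366,.0185)
cv2.imwrite('pics/t3.png',np.hstack([cv2.resize(p[130:270,210:350],(420,420)),cv2.resize(s[110:230,140:260],(380,420))[:, :]]))
E
```

```text
time_s: 7.15
ee_pos: [0.4828, -0.1361, 0.0281]
eef_rot: [-0.397, 1.557, 2.757]
force: [-0.1, -0.1, -0.8]
grip_width: 0.0361
time_s: 7.65
ee_pos: [0.4834, -0.136, 0.0181]
eef_rot: [-0.415, 1.558, 2.739]
force: [-0.4, 1.0, 5.9]
grip_width: 0.0358
[-0.64  2.17  6.02]
pos [ 0.4834 -0.136   0.0181] y [ 0.012 -1.    -0.005] z [-1.    -0.012  0.011] shift mm [ -0.7   0.9 -26.6]
```

View pics/t3.png

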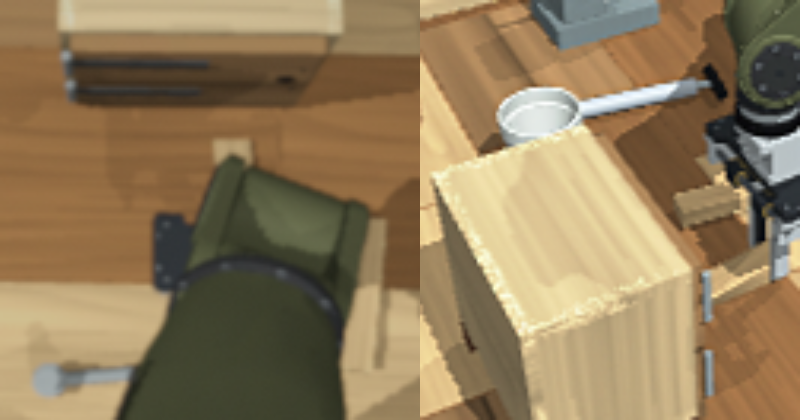

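The wedge (tip at crop (232,140)) lies on the bench in line with the free half of the door, clear of the batten. Slide it in with slight relief of the downward force.

```bash
python3 -m handwheel '[[[-0.5,0,0],0,1],[[-1,0,-12],0,1],[[-1,0,-25],0,1],[[-1,0,-40],0,1],[[-1,0,-52],0,1]]'; python3 -m handwheel '[[[0,0,-1],0,1],[[0,0,-2],0,1],[[0,0,-3],0,1],[[0,0,-4],0,1],[[0,0,-5],0,1]]'
```

```text
time_s: 8.25
ee_pos: [0.5361, -0.1353, 0.0187]
eef_rot: [-0.416, 1.559, 2.738]
force: [0.2, 0.5, -0.7]
grip_width: 0.0359
time_s: 8.75
ee_pos: [0.541, -0.1354, 0.0187]
eef_rot: [-0.412, 1.559, 2.742]
force: [0.2, -0.4, -0.9]
grip_width: 0.0357
```

```bash
python3 -c "
from h import *
print(get_obs()['force'].round(2));go(.57,-.1355,.0181)"
```

```text
[ 0.19 -0.43 -0.95]
pos [ 0.541  -0.1354  0.0187] y [ 0.012 -1.    -0.005] z [-1.    -0.012  0.011] shift mm [  0.3   0.5 -29. ]
```

```bash
python3 -m handwheel '[[[0.3,0,-1],0,1],[[0.3,0,-2],0,1],[[0.3,0,-3],0,1],[[0.3,0,-4],0,1],[[0.3,0,-4],0,1]]'; python3 -m handwheel '[[[0,0,-1],0,1],[[0,0,-2],0,1],[[0,0,-3],0,1],[[0,0,-4],0,1],[[0,0,-4],0,1]]'
```

```text
time_s: 9.25
ee_pos: [0.5451, -0.1353, 0.0184]
eef_rot: [-0.416, 1.559, 2.738]
force: [-0.3, 0.1, -0.9]
grip_width: 0.0358
time_s: 9.75
ee_pos: [0.5493, -0.1352, 0.0183]
eef_rot: [-0.417, 1.559, 2.737]
force: [-0.5, 0.6, -0.3]
grip_width: 0.0353
```

```bash
python3 -m handwheel '[[[0.1,0,-1],0,1],[[0.1,0,-2],0,1],[[0.1,0,-3],0,1],[[0.1,0,-4],0,1],[[0.1,0,-4],0,1]]'; python3 -m handwheel '[[[0.1,0,-1],0,1],[[0.1,0,-2],0,1],[[0.1,0,-3],0,1],[[0.1,0,-3],0,1],[[0.1,0,-3],0,1]]'
```

```text
time_s: 10.25
ee_pos: [0.5534, -0.1352, 0.0182]
eef_rot: [-0.419, 1.559, 2.735]
force: [-0.3, -0.3, -0.7]
grip_width: 0.0357
time_s: 10.75
ee_pos: [0.5565, -0.1351, 0.0181]
eef_rot: [-0.427, 1.56, 2.727]
force: [0.6, -0.2, -0.0]
grip_width: 0.0359
```

```bash
python3 -m handwheel '[[[0.3,0,-1],0,1],[[0.3,0,-2],0,1],[[0.3,0,-3],0,1],[[0.3,0,-3],0,1],[[0.3,0,-3],0,1]]'; python3 -m handwheel '[[[0.2,0,-1],0,1],[[0.2,0,-2],0,1],[[0.2,0,-3],0,1],[[0.2,0,-3],0,1],[[0.2,0,-3],0,1]]'
```

```text
time_s: 11.25
ee_pos: [0.5596, -0.1352, 0.0181]
eef_rot: [-0.424, 1.56, 2.73]
force: [-3.2, -0.2, 4.0]
grip_width: 0.0359
time_s: 11.75
ee_pos: [0.5616, -0.1352, 0.0181]
eef_rot: [-0.359, 1.557, 2.795]
force: [-11.7, -1.1, 11.7]
grip_width: 0.036
```

```bash
python3 -m handwheel '[[[-0.2,0,0],0,1],[[-0.4,0,0],0,1],[[-0.4,0,0],0,1],[[-0.4,0,0],0,1],[[-0.4,0,0],0,1]]'; python3 -c "
from h import *
print(get_obs()['force'].round(2),get_obs()['moment'].round(2));go(.563,-.1352,.0181)"
```

```text
time_s: 12.25
ee_pos: [0.5614, -0.1351, 0.0182]
eef_rot: [-0.361, 1.557, 2.794]
force: [-1.4, 0.8, -2.5]
grip_width: 0.036
[-1.44  0.83 -2.48] [0.09 0.2  0.08]
pos [ 0.5614 -0.1351  0.0182] y [ 0.013 -1.    -0.005] z [-1.    -0.013  0.013] shift mm [ 0.1  0.1 -1.6]
```

```bash
python3 -m handwheel '[[[0.1,0,-0.5],0,1],[[0.1,0,-1],0,1],[[0.1,0,-1.5],0,1],[[0.1,0,-1.5],0,1],[[0.1,0,-1.5],0,1]]'; python3 -c "
from h import *
print(get_obs()['force'].round(2),get_obs()['moment'].round(2));go(.563,-.1352,.0181)"
```

```text
time_s: 12.75
ee_pos: [0.5618, -0.1351, 0.0181]
eef_rot: [-0.323, 1.554, 2.832]
force: [-11.1, 0.9, 6.4]
grip_width: 0.0356
[-11.06   0.89   6.38] [0.12 1.97 0.17]
pos [ 0.5618 -0.1351  0.0181] y [ 0.013 -1.    -0.005] z [-1.    -0.013  0.016] shift mm [-0.   0.2 -1.2]
```

Gripping puts vertical load and tilt into the reading. I'll release it and press on the thick end with closed fingers instead, so the force reading is a pure push.

```bash
python3 -m handwheel '[[[0,0,0],0,-1],[[0,0,0],0,-1],[[0,0,0],0,-1],[[0,0,0],0,-1],[[0,0,0],0,-1]]'; python3 -m handwheel '[[[-15,0,0],0,-1],[[-40,0,0],0,-1],[[-50,0,20],0,1],[[-50,0,44],0,1],[[-50,0,44],0,1]]';  python3 -m handwheel '[[[0,0,0],0,1],[[0,0,0],0,1],[[0,0,0],0,1],[[0,0,0],0,1],[[0,0,0],0,1]]'; python3 - <<'E'
from h import *
print(get_obs()['force'].round(2));go(.518,-.1362,.018)
E
```

```text
time_s: 13.25
ee_pos: [0.5619, -0.135, 0.0181]
eef_rot: [-0.324, 1.554, 2.83]
force: [0.5, -0.3, 0.0]
grip_width: 0.0723
time_s: 13.75
ee_pos: [0.5174, -0.1359, 0.0703]
eef_rot: [-0.319, 1.555, 2.835]
force: [0.1, 0.4, 0.1]
grip_width: 0.0711
time_s: 14.25
ee_pos: [0.5175, -0.1359, 0.07]
eef_rot: [-0.321, 1.554, 2.834]
force: [0.7, -0.3, 0.2]
grip_width: 0.031
[ 0.7  -0.34  0.23]
pos [ 0.5175 -0.1359  0.07  ] y [ 0.012 -1.    -0.005] z [-1.    -0.012  0.016] shift mm [52.   0.6 -1.3]
```

```bash
python3 -m handwheel '[[[0,0,0],0,1],[[20,0,0],0,1],[[40,0,0],0,1],[[52,0,0],0,1],[[52,0,0],0,1]]'; python3 -m handwheel '[[[0,0,-4],0,1],[[0,0,-8],0,1],[[0,0,-11],0,1],[[0,0,-13],0,1],[[0,0,-13],0,1]]'; python3 -m handwheel '[[[0,0,-0.5],0,1],[[0,0,-1],0,1],[[0,0,-1.5],0,1],[[0,0,-2],0,1],[[0,0,-2],0,1]]'
```

```text
time_s: 14.75
ee_pos: [0.5159, -0.1353, 0.0167]
eef_rot: [-0.322, 1.551, 2.832]
force: [-0.5, -0.3, 0.1]
grip_width: 0.0006
time_s: 15.25
ee_pos: [0.5293, -0.1352, 0.0167]
eef_rot: [-0.321, 1.552, 2.834]
force: [0.9, -0.6, -0.3]
grip_width: 0.0005
time_s: 15.75
ee_pos: [0.5313, -0.1352, 0.0167]
eef_rot: [-0.321, 1.552, 2.833]
force: [-0.6, 0.4, -0.0]
grip_width: 0.0007
```

```bash
python3 -m handwheel '[[[0,0,-0.5],0,1],[[0,0,-1],0,1],[[0,0,-1.5],0,1],[[0,0,-2],0,1],[[0,0,-2],0,1]]'; python3 -m handwheel '[[[0,0,-0.4],0,1],[[0,0,-0.8],0,1],[[0,0,-1.2],0,1],[[0,0,-1.5],0,1],[[0,0,-1.5],0,1]]'
```

```text
time_s: 16.25
ee_pos: [0.5334, -0.1352, 0.0166]
eef_rot: [-0.32, 1.552, 2.834]
force: [-0.0, -0.3, -0.1]
grip_width: 0.0005
time_s: 16.75
ee_pos: [0.534, -0.1351, 0.0165]
eef_rot: [-0.302, 1.55, 2.852]
force: [-8.5, -1.8, 5.7]
grip_width: 0.0004
```

```bash
python3 -m handwheel '[[[-0.2,0,-0.5],0,1],[[-0.2,0,-1],0,1],[[-0.2,0,-1.3],0,1],[[-0.2,0,-1.5],0,1],[[-0.2,0,-1.5],0,1]]'; python3 -c "
from h import *
print(get_obs()['force'].round(2),get_obs()['ee_pos'].round(5))"
```

```text
time_s: 17.25
ee_pos: [0.5341, -0.1351, 0.0165]
eef_rot: [-0.277, 1.546, 2.877]
force: [-13.7, -1.1, 8.1]
grip_width: 0.0004
[-13.72  -1.13   8.14] [ 0.53413 -0.13512  0.01655]
```

```bash
python3 -m handwheel '[[[-0.6,0,-0.5],0,1],[[-0.6,0,-1],0,1],[[-0.6,0,-1.5],0,1],[[-0.6,0,-1.8],0,1],[[-0.6,0,-1.8],0,1]]'; python3 -c "
from h import *
print(get_obs()['force'].round(2),get_obs()['ee_pos'].round(5))"
```

```text
time_s: 17.75
ee_pos: [0.5343, -0.135, 0.0167]
eef_rot: [-0.262, 1.542, 2.893]
force: [-14.4, 0.4, 6.6]
grip_width: 0.0006
[-14.37   0.37   6.61] [ 0.53427 -0.13501  0.01671]
```

```bash
python3 -m handwheel '[[[-1,0,-0.5],0,1],[[-1.2,0,-1],0,1],[[-1.2,0,-1.5],0,1],[[-1.2,0,-2.0],0,1],[[-1.2,0,-2.2],0,1]]'; python3 -c "
from h import *
print(get_obs()['force'].round(2),get_obs()['ee_pos'].round(5))"
```

```text
time_s: 18.25
ee_pos: [0.5345, -0.1348, 0.0173]
eef_rot: [-0.249, 1.536, 2.906]
force: [-18.5, -1.3, 7.5]
grip_width: 0.0006
[-18.45  -1.33   7.49] [ 0.53451 -0.13479  0.01725]
```

```bash
python3 -m handwheel '[[[-1.2,0,-1],0,1],[[-1.4,0,-1.6],0,1],[[-1.4,0,-2.2],0,1],[[-1.4,0,-2.5],0,1],[[-1.4,0,-2.5],0,1]]'; python3 -c "
from h import *
print(get_obs()['force'].round(2),get_obs()['ee_pos'].round(5))"
```

```text
time_s: 18.75
ee_pos: [0.5346, -0.1345, 0.0176]
eef_rot: [-0.242, 1.53, 2.913]
force: [-18.0, -1.1, 3.8]
grip_width: 0.0001
[-17.98  -1.14   3.83] [ 0.5346  -0.13452  0.01755]
```

```bash
python3 -m handwheel '[[[-1.5,0,-1.2],0,1],[[-1.7,0,-2.0],0,1],[[-1.7,0,-2.6],0,1],[[-1.7,0,-2.8],0,1],[[-1.7,0,-2.8],0,1]]'; python3 -c "
from h import *
print(get_obs()['force'].round(2),get_obs()['ee_pos'].round(5))"
```

```text
time_s: 19.25
ee_pos: [0.5348, -0.1342, 0.018]
eef_rot: [-0.235, 1.522, 2.92]
force: [-19.5, 0.2, 3.5]
grip_width: 0.0003
[-19.48   0.24   3.52] [ 0.5348  -0.13419  0.01804]
```

Push is 19.5 N at the target, with only ~0.2 mm of movement per press. I'll stop here, back off and check.

```bash
python3 -m handwheel '[[[0,0,3],0,1],[[0,0,10],0,1],[[-20,0,25],0,1],[[-70,0,40],0,1],[[-120,0,60],0,1]]'; python3 -m handwheel '[[[-10,-30,30],0,1],[[-20,-70,70],0,1],[[-20,-110,100],0,1],[[-20,-150,120],0,1],[[-20,-150,120],0,1]]'; python3 - <<'E'
from h import *
p,W=cloud('top'); s,_=cloud('scene'); z=W[...,2];v,u=np.mgrid[:384,:512];print(get_obs()['force'].round(2),get_obs()['ee_pos'].round(3))
m=(z>.010)&(z<.032)&(u>250)&(u<325)&(v>150)&(v<240)&(W[...,0]<.64)&(abs(W[...,1]+.135)<.06)
m=cv2.morphologyEx(m.astype(np.uint8),cv2.MORPH_OPEN,np.ones((3,3)))>0
P=np.ascontiguousarray((W[m]*1000).astype(np.float32)); print('wedge',cv2.minAreaRect(np.ascontiguousarray(P[:,:2])))
for x in range(540,640,20): q=P[abs(P[:,0]-x)<8]; print(x,np.round([q[:,1].min(),q[:,1].max(),np.median(q[:,2])],1) if len(q) else '')
m=(abs(z-.19)<.008)&(u>228)&(u<322)&(v>140)&(v<190)&(W[...,0]<.657)&(W[...,1]<.03)
D=W[m][:,:2]*1000
f=np.array([(y,np.percentile(D[abs(D[:,1]-y)<5,0],5)) for y in range(-180,15,10)]);print('door front',np.polyfit(*f.T,1).round(4))
cv2.imwrite('pics/t4.png',np.hstack([cv2.resize(p[130:270,210:350],(400,400)),cv2.resize(s[110:230,140:260],(400,400))]))
W0=np.load('top0.npy')
for nm,(a,b,e,f) in dict(batten=(312,350,193,262),wr=(215,297,240,268),jar=(92,130,140,175),dib=(60,105,160,245),pot=(362,410,138,182),pump=(390,425,178,268)).items():
    g=(u>a)&(u<b)&(v>e)&(v<f)
    print(nm,*[np.round(np.median(X[g&(X[...,2]>.012)],0)*1000) for X in(W0,W)])
E
```

```text
time_s: 19.75
ee_pos: [0.4819, -0.136, 0.1363]
eef_rot: [-0.24, 1.522, 2.915]
force: [1.1, -0.9, 0.7]
grip_width: 0.0006
time_s: 20.25
ee_pos: [0.3591, 0.015, 0.1642]
eef_rot: [-0.261, 1.524, 2.898]
force: [0.4, -0.1, -0.1]
grip_width: 0.0006
[ 0.19  0.33 -0.26] [0.361 0.013 0.164]
wedge ((592.0790405273438, -134.8120574951172), (35.937713623046875, 95.04266357421875), 89.82561492919922)
540 [-151.9 -117.2   28. ]
560 [-152.5 -116.9   25.8]
580 [-152.7 -116.8   23.6]
600 [-150.2 -117.    21. ]
620 [-150.8 -117.4   17.9]
door front [-1.250000e-02  6.466687e+02]
batten [ 460. -255.   23.] [ 460. -255.   23.]
wr [382. -37.  23.] [374. -15. 455.]
jar [641. 380.  83.] [641. 380.  84.]
dib [491. 464.  24.] [489. 465.  24.]
pot [ 661. -425.   69.] [ 660. -425.   69.]
pump [ 476. -492.   23.] [ 474. -492.   23.]
```

View pics/t4.png

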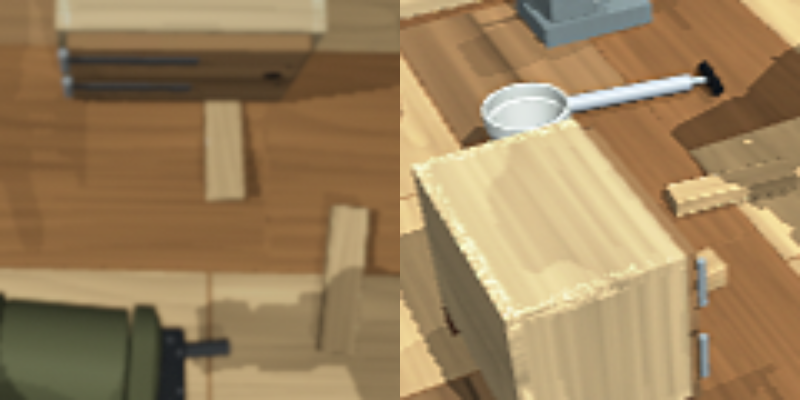

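The wedge sits straight under the free half of the door: crop (225,100) to (225,200), tip about 46 mm in. The door is shut, the batten is untouched and the arm is clear. Handing in.

```bash
python3 -c "
from station import *
print(hand_in(), get_obs()['force'].round(2))"
```

```text
the job is handed in; nothing more can be done
the job is handed in; nothing more can be done
```

The door is shut and the wedge is pressed in under its free half. I handed the job in at about 20 s of robot time, well inside the 59 s limit; no verdict was reported.

**What I did:** I pushed the door shut against its stop with closed fingers. I then gripped the wedge and slid it in until it met the door. Pushing while gripping it put vertical load into the force reading, so I let go and pressed on the thick end in small steps. I stopped at a push of 19.5 N, with 3.5 N of downward load and only about 0.2 mm of movement per press, then withdrew the arm.

**Last checks:**
- **Door:** its face is parallel to the cupboard front (slope −0.0125, against −0.0127 just after I shut it), so it stayed shut.
- **Wedge:** it lies flat and straight, 52 mm to the free side of the cupboard's centre line, with its tip about 46 mm behind the door face.
- **Other things on the bench:** the batten, jar, dibber, pot and pump moved no more than about 2 mm by camera.
- **Socket wrench:** the arm hid it from the top camera in the last picture, so that reading was invalid. The arm never went near it at low height.
- **Bearing force:** I estimate about 10 N from the push, but it was not measured directly.
- **Tool tilt:** the tool leaned about 0.05 rad over the repeated presses, which did not matter for the result.

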